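Top up a spring-fed cassette magazine and lock it with its cam lever

ROBOT

A 6-joint arm with a two-finger parallel gripper is mounted at the origin on the work surface; the furniture and walls round the work are solid. World frame = base frame: x ahead of the robot, y to its left, z up, the work surface at z = 0. Lengths are in m, angles in rad, forces in N, time in s.
With the tool pointing down it reaches from about 0.35 to 0.875 m from the base axis. Payload 15.5 kg.
Tool frame: the origin (TCP) lies between the finger pads; the fingertips stand 8 mm ahead of it and the grasp point (between the pads) lies 11 mm behind it; z points along the fingers, y is the line along which they close (so a half turn about z gives the same grasp; the last joint's range is limited). The gripper opens to 85 mm and grips with 20 to 120 N. Pads are 22 mm wide; open, the fingers measure 114 mm over their backs; the gripper's body (76 mm by 85 mm) begins 54 mm behind the grasp point. The pads swing forward as they close: fully open they stand 13 mm farther back than shut.
Start: joints at [1.081, 0.494, 1.345, -0, 1.302, -0.096], TCP at [0.24, 0.577, 0.239] pointing down, gripper open.
Joint ranges: [-2.91, 2.91], [-0.82, 2.16], [0.22, 2.67], [-1.22, 4.37], [0.12, 2.79], [-3.08, 3.08]. Speed limits (rad/s): [1.89, 1.89, 2.57, 3.01, 3.01, 3.01].

INTERFACE

Orientations are given as a unit quaternion [x, y, z, w].
In Python, from cell import robot gives the robot as it stands.
- The arm moves only by the tool play_rows, never from a script. Its argument "increments" is a list that holds one entry, the list of rows, each a list of 6 numbers: the shift along the tool's x, y, z in units of 500 mm (1.0 is 500 mm), then the turn, a rotation vector about the tool's x, y, z in units of 180 degrees (1.0 is 180 degrees). In form: [[[dx, dy, dz, ax, ay, az], ...]]. A call has 1 to 5 rows; each row is the pose to reach, as a shift and turn from the pose commanded when the call began, along the tool's axes at that moment, turning the shorter way round; what a row does not reach only later rows make up. A row lasts 1/8 s, in which the tool goes at most 62.5 mm and 10.7 degrees, less where a joint would pass 70% of its speed; a pose out of reach is approached as far as the arm can. A call with a number of a shift or a turn outside -1 to 1 is refused whole. A call with a gripper value outside its range is refused whole. "fingers" is the gripper's target within -1 to 1 (shut at 1, half-way at 0, fully open at -1), set as the call begins (left out, the last holds). The fingers move at their own pace and stop on an object; the grip force is fixed at half the most. Time passes only in rows, so rows that repeat a pose let the fingers close. It gives the time, the measured TCP pose, the force, the opening and the grip force at its end, in the units of the state.
- robot.observe(): the state, without advancing time (a new reading comes with each control period).
- robot.get_image(name): name is "side" or "top"; returns a dict with "img" (400x640x3 uint8, red, green, blue), "fx", "fy", "cx", "cy" (pixels), "rvec" (rotation vector, rad) and "tvec" (3), from world to camera coordinates, as OpenCV has them. Camera axes: x right, y down, z forward; pixel columns grow to the right and rows downward; lengths in m; the calibration is good to about 2 mm. A picture is of the moment at which its call begins. There is no depth.
- robot.hand_in(): hands the job in; it is judged then, once.
The state is a dict: "time": time; "joint_positions": joint angles; "joint_vel": joint speeds; "effort": joint torques, N m; "position": TCP position; "orientation": TCP orientation; "contact_force": force on the tool from outside, world axes, zero at the start; "torque": the same for the moment, N m; "width": opening from 0.0 (shut) to 1.0 (fully open); "grasp_force": force on a finger pad.
Only numpy, scipy, OpenCV 4.12 (cv2) and the standard library are available. Lean on these libraries where they do the work, as an engineer would, in place of code of your own. Each camera call takes 0.05 s, during which the arm holds its last target. There are 200 camera calls.

TASK

Top up the spring-fed cassette magazine with the two loose, empty green cassettes: lay each in the mouth of the shaft, open side up and with its sloped end on the same side as those already inside, and press it steadily down against the spring, without slamming it to the bottom, until both steel catches snap out over it. Also lock the magazine in its dock with the red-knobbed cam lever: turn the lever clockwise only until all slack is taken up and the magazine sits snug against the black rubber buffer, and do not force it farther. Leave the other things on the bench where they are.

Things in the scene. Friction and masses are not known exactly. Their poses are not given: they have to be found in the camera images.
- magazine: Grey and aluminium magazine, loose in its dock, about 0.5 kg in all: foot 60 (x) x 76 (y) x 18 mm high, on it an upright shaft of four corner posts, 31 (x) x 42.3 (y) mm inside, open along both long sides in slots 28 mm wide (room for fingers). Origin: centre of the foot's underside, on the shaft's axis; z up. The posts end 94 mm above it and flare at the top.
- mouth (a point): Point on the shaft's axis, 75 mm above the magazine's origin, level with the undersides of the two catches. A cassette is centred when its origin is on this axis and its axes are parallel to the magazine's. Latched, the top cassette has its underside 69 to 70 mm above the magazine's origin, the one below it about 64 mm.
- catch_p (a joint): Travel (m) of the steel catch at the shaft's +y end; 0 = out, over the shaft; grows as it is pushed back. The catches are 13 mm wide and come 4.5 mm into the shaft, flat underside 75 mm, slanted top up to 83 mm above the magazine's origin. A cassette laid in the mouth rests on both; pressed down, it pushes them back (5.6 mm at most) until they spring out over its top.
- catch_n (a joint): The same for the catch at the shaft's -y end, where the sloped ends of the cassettes lie.
- follower: Black spring-driven plate inside the magazine with the four green cassettes that ride on it, sloped ends to the magazine's -y, stack 22 mm tall, its top just below the catches. Origin: centre of the plate's top. The spring pushes up with about 5 N, 5 N more for each cassette added; with the catches it takes about 9 N to press the first cassette home and 18 N the second. The plate stops hard 16 mm below its start, 5 mm below the latching point of the second cassette.
- cassette_a: Loose empty tissue cassette of green plastic, 28.5 (x) x 40 (y) x 5.5 mm, 12 g, open side up on the bench. Origin: centre of the underside (it reaches from y = -20.5 to +19.4 mm); z up; the sloped writing end is at -y (its underside begins at y = -14.5 mm). Grasp across x.
- cassette_b: The other loose empty cassette, same as cassette_a.
- cassette_a_slope (a point): Upper edge of cassette_a's sloped end, at (0, -20.5, 5.5) mm in its frame.
- cassette_b_slope (a point): Upper edge of cassette_b's sloped end, at (0, -20.5, 5.5) mm in its frame.
- cam_lever (a joint): Angle of the cam lever, rad: 0 open (arm along the dock's -y), growing as it closes, clockwise seen from above, to 2.3. Its eccentric disc slides the magazine in +y onto the buffer. It stays where left. The slack, so the snug angle (about 0.8 to 1.9), differs each time: feel for it. The knob moves with under 1.5 N in the slack and needs 3 to 6 N once the magazine is snug.
- lever_knob (a point): Middle of the upright red knob of the cam lever, 15 mm thick, 74 mm from the pivot; this point is 56 mm above the bench, the knob reaches from 37 to 72 mm above it, the flat arm below it from 31 to 37 mm.
- lever_pivot (a point): Point on the vertical pivot axis of the cam lever, 45 mm above the bench.
- stop: Adjustable steel stop screwed to the dock on the magazine's +y side; it carries the springy black rubber buffer (about 14 N per mm). Origin on the dock plate, 8 mm above the bench, 38 mm from the buffer's free face; y points from the lever to the stop.
- wax_block_near: Finished paraffin block (green cassette with white wax under it, 28 x 41 x 13 mm); bystander.
- wax_block_far: Second finished paraffin block; bystander.
- jar_blue: Specimen jar with blue lid, 47 mm across, 60 mm tall; bystander.
- labels: Roll of white labels, 58 mm across, 25 mm tall; bystander.
Not all that is in view belongs to the job. Leave any orange or yellow look-alike of the cassette_b alone. What is shaped like the cassette_a but orange is not meant.

How it is judged:
By the outcome, as a careful person would: the job done as asked, in the order asked, and still so for the second after the job is handed in, with the robot touching nothing.
It also fails if it takes over 72 s, if anything falls off the work surface, if the arm or the gripper's body presses on something with over 40 N, if the wrist force passes 120 N, or if a joint passes its speed limit or range.

## Working session

There is one attempt and no reset: what is moved stays moved. The work goes in short steps, Python scripts to look and compute and a tool call to move; the robot and the scene stay as the last step left them, time stands still between calls to the robot, and variables do not carry over. Pictures are saved under pics/ and viewed, at most 10 in all, crops included, and the job is handed in when it is done.

Besides the shell and the picture viewer there is one more tool, called after "Call:" as name([rows], argument=value, ...), one row to a line, values as JSON. play_rows: Moves the arm, as the interface text tells. Its arguments: {"type":"object","properties":{"increments":{"type":"array","items":{"type":"array","items":{"type":"array","items":{"type":"number"}}}},"fingers":{"type":"number"}},"required":["increments"]}

```bash
mkdir -p pics; ls; python3 - <<'E'
from cell import robot
import cv2,pickle
o=robot.observe();print(o['position'],o['orientation'],o['time'],o['width'])
for n in ('side','top'):
    d=robot.get_image(n);cv2.imwrite(f'pics/{n}0.png',cv2.cvtColor(d['img'],cv2.COLOR_RGB2BGR));pickle.dump(d,open(f'{n}0.pkl','wb'))
    R=cv2.Rodrigues(d['rvec'])[0];print(n,d['fx'],(-R.T@d['tvec']).round(3),R[2].round(2))
E
```

```text
pics
[0.24021361 0.57660221 0.23867621] [ 1.96120320e-01  9.80579637e-01 -6.04215660e-04 -1.73064876e-04] 0.0 1.0012955455454107
side 388.3563331881173 [0.723 0.715 0.42 ] [-0.29 -0.88 -0.39]
top 486.6361488489134 [ 0.423 -0.06   1.225] [ 0.06  0.01 -1.  ]
```

View pics/top0.png

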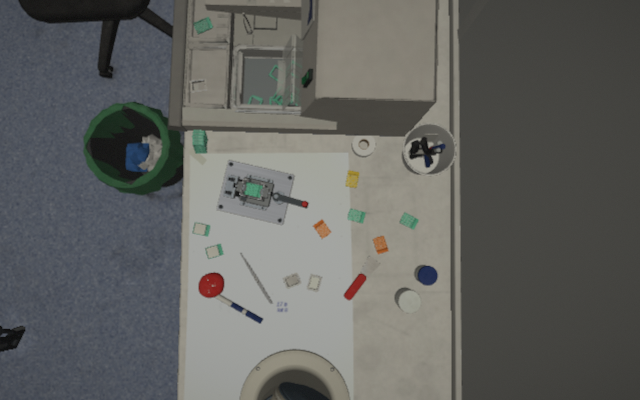

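View pics/side0.png

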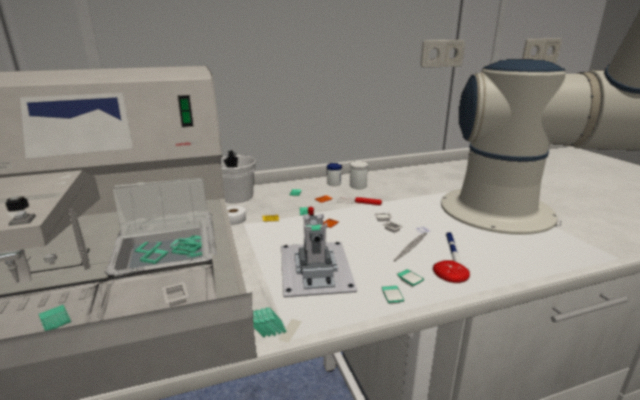

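The top view shows green candidates at (357,215) and (409,220), lying flat on the bench. The orange ones at (322,228) and (381,244) and the yellow one at (352,179) are look-alikes. (201,229) and (214,251) are wax blocks, and (200,141) is a stack at the machine. The magazine is at (254,190), with its lever knob at (305,204). Next is an enlarged crop to confirm.

```bash
cat > h.py <<'E'
import numpy as np,cv2,pickle
def ray(d,u,v):
    R=cv2.Rodrigues(np.array(d['rvec']))[0];c=-R.T@np.array(d['tvec']).ravel()
    return c,R.T@np.array([(u-d['cx'])/d['fx'],(v-d['cy'])/d['fy'],1])
def onz(d,u,v,z):
    c,r=ray(d,u,v);return c+r*(z-c[2])/r[2]
def two(d1,p1,d2,p2):
    c1,r1=ray(d1,*p1);c2,r2=ray(d2,*p2)
    s=np.linalg.lstsq(np.c_[r1,-r2],c2-c1,rcond=None)[0]
    a,b=c1+r1*s[0],c2+r2*s[1];return (a+b)/2,np.linalg.norm(a-b)
def proj(d,P):
    return cv2.projectPoints(np.array([P],float),np.array(d['rvec']),np.array(d['tvec']),np.array([[d['fx'],0,d['cx']],[0,d['fy'],d['cy']],[0,0,1.]]),None)[0].ravel()
def green(d):
    h=cv2.cvtColor(d['img'],cv2.COLOR_RGB2HSV);return cv2.inRange(h,(65,70,60),(90,255,255))
E
python3 - <<'E'
from h import *
t=pickle.load(open('top0.pkl','rb'));s=pickle.load(open('side0.pkl','rb'))
m=green(t)
for c in cv2.findContours(m,0,1)[0]:
    if cv2.contourArea(c)>30:
        r=cv2.minAreaRect(c);(u,v)=r[0]
        b=np.array([onz(t,*p,0.005) for p in cv2.boxPoints(r)])
        print(np.round(r[0],1),cv2.contourArea(c),onz(t,u,v,.005).round(4),(np.linalg.norm(b[1]-b[0])*1e3).round(1),(np.linalg.norm(b[2]-b[1])*1e3).round(1),'edges',np.round(np.degrees(np.arctan2(*(b[1]-b[0])[[1,0]])),1),np.round(np.degrees(np.arctan2(*(b[2]-b[1])[[1,0]])),1))
h=cv2.cvtColor(t['img'],cv2.COLOR_RGB2HSV)
for (u,v) in [(254,190),(277,197),(305,204)]:print(u,v,onz(t,u,v,.05).round(3))
def cr(d,x,y,w,h,k):
    im=cv2.cvtColor(d['img'],cv2.COLOR_RGB2BGR)[y:y+h,x:x+w];return cv2.resize(im,None,fx=k,fy=k,interpolation=cv2.INTER_CUBIC)
a=cr(t,210,155,100,75,4);b=cr(t,340,160,100,75,4)
c=cr(s,270,180,100,75,4);e=cr(s,260,180,100,75,4)
c=cr(s,260,195,100,100,4)[:300] if 0 else cr(s,265,195,100,75,4);e=cr(s,265,225,100,75,4)
cv2.imwrite('pics/c1.png',np.vstack([np.hstack([a,b]),np.hstack([c,e])]))
E
```

```text
[408.7 220.6] 136.5 [ 0.4548 -0.2827  0.005 ] 25.9 37.8 edges -26.4 -116.2
[356.  215.4] 120.5 [ 0.4664 -0.1509  0.005 ] 26.2 38.5 edges -15.6 -105.4
[252.8 189.4] 170.0 [0.5292 0.1093 0.005 ] 31.8 41.1 edges -12.9 -103.5
[199.5 141. ] 248.0 [0.6512 0.2466 0.005 ] 33.1 56.3 edges -89.5 -178.6
[126.5 144.5] 1347.0 [0.6405 0.4319 0.005 ] 217.4 217.5 edges -89.5 -178.4
[255.  99.] 34.0 [0.7604 0.1078 0.005 ] 35.7 20.7 edges -89.5 -179.0
[275.3  98.3] 65.0 [0.7625 0.056  0.005 ] 27.2 31.7 edges -4.7 -95.3
[203.  25.] 149.5 [0.9524 0.2452 0.005 ] 41.5 30.1 edges -65.0 -155.3
254 190 [0.524 0.1   0.05 ]
277 197 [0.508 0.044 0.05 ]
305 204 [ 0.491 -0.024  0.05 ]
```

View pics/c1.png

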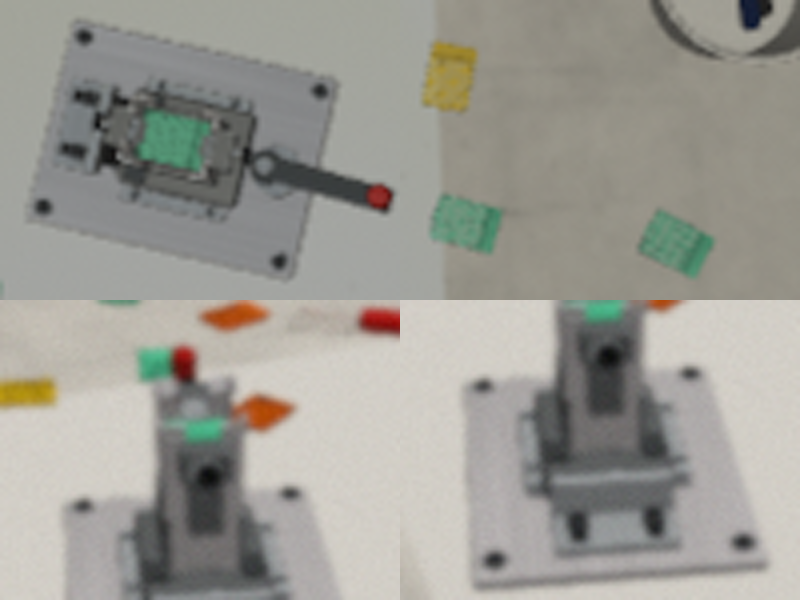

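The crop confirms both green cassettes: (357,215) and (409,220) have darker sloped ends at lower right. The magazine's lever lies along its -y, open, with the stop at the left. Next I'll compute precise poses.

```bash
python3 - <<'E'
from h import *
t=pickle.load(open('top0.pkl','rb'));s=pickle.load(open('side0.pkl','rb'))
K=4
def blobs(mask_fn,d,x,y,w,h):
    im=cv2.resize(d['img'][y:y+h,x:x+w],None,fx=K,fy=K,interpolation=cv2.INTER_CUBIC)
    m=mask_fn(cv2.cvtColor(im,cv2.COLOR_RGB2HSV),im)
    out=[]
    for c in cv2.findContours(m,0,1)[0]:
        a=cv2.contourArea(c)
        if a<60: continue
        M=cv2.moments(c);r=cv2.minAreaRect(c)
        f=lambda p:((p[0]+.5)/K-.5+x,(p[1]+.5)/K-.5+y)
        out.append((a/K/K,f((M['m10']/a,M['m01']/a)),f(r[0]),[f(p) for p in cv2.boxPoints(r)]))
    return out
gm=lambda h,i:cv2.inRange(h,(65,60,50),(92,255,255))
for n,bx,z in [('a',(340,200,32,30),.004),('b',(395,205,30,30),.004),('mag',(235,170,40,40),.081)]:
    for a,c,rc,bp in blobs(gm,t,*bx):
        b=np.array([onz(t,*p,z) for p in bp]);e=[b[1]-b[0],b[2]-b[1]]
        print(n,np.round(a,1),np.round(rc,1),'cen',onz(t,*c,z)[:2].round(4),'rect',onz(t,*rc,z)[:2].round(4),[(np.linalg.norm(v).round(4),np.degrees(np.arctan2(v[1],v[0])).round(1)) for v in e])
rm=lambda h,i:cv2.inRange(h,(0,140,60),(6,255,255))|cv2.inRange(h,(172,140,60),(180,255,255))
for a,c,rc,bp in blobs(rm,t,290,190,30,25): print('knob top',a,np.round(c,1),onz(t,*c,.07)[:2].round(4)); kt=c
for a,c,rc,bp in blobs(rm,s,300,200,25,25): print('knob side',a,np.round(c,1),two(t,kt,s,c))
dk=lambda h,i:cv2.inRange(h,(0,0,0),(180,255,70))
sc=[]
for a,c,rc,bp in blobs(dk,t,214,155,85,75):
    print('dark',round(a,1),np.round(c,1),onz(t,*c,.009)[:2].round(4))
for a,c,rc,bp in blobs(gm,s,300,215,40,30): print('side green',a,np.round(c,1),np.round(rc,1),np.round(bp,1).tolist())
E
```

```text
a 160.3 [356.  215.4] cen [ 0.4664 -0.1514] rect [ 0.4666 -0.151 ] [(np.float64(0.028), np.float64(-15.1)), (np.float64(0.0404), np.float64(-105.0))]
b 164.5 [408.6 220.5] cen [ 0.455 -0.283] rect [ 0.455  -0.2827] [(np.float64(0.0278), np.float64(-27.6)), (np.float64(0.0405), np.float64(-117.3))]
mag 193.5 [252.7 189.5] cen [0.5225 0.0989] rect [0.5224 0.0988] [(np.float64(0.031), np.float64(-12.9)), (np.float64(0.0405), np.float64(-103.5))]
knob top 22.4375 [304.3 203.8] [ 0.4906 -0.023 ]
knob side 27.40625 [310.5 210.3] (array([ 0.49124587, -0.02292106,  0.06413138]), np.float64(0.0006230538351078168))
dark 5.2 [279.4 219.9] [0.4532 0.0407]
dark 5.8 [220.4 206.2] [0.4861 0.1891]
dark 6.9 [262.9 198.5] [0.5065 0.083 ]
dark 21.3 [243.8 197.8] [0.5076 0.1308]
dark 116.1 [285.1 198.6] [0.5066 0.0273]
dark 12.8 [228.1 192.1] [0.5215 0.1706]
dark 24.2 [236.5 193.5] [0.5184 0.1493]
dark 8.9 [234.7 184.7] [0.5404 0.1543]
dark 6.6 [249.5 179.6] [0.5535 0.1174]
dark 8.0 [239.3 179.7] [0.553  0.1431]
dark 13.0 [231.2 178.9] [0.555  0.1633]
dark 5.1 [289.6 177.2] [0.5606 0.0167]
dark 5.6 [230.7 163.7] [0.5934 0.1656]
side green 55.53125 [315.4 227.1] [315.6 227.2] [[310.0, 224.8000030517578], [320.29998779296875, 223.5], [321.1000061035156, 229.6999969482422], [310.8999938964844, 231.0]]
```

Measured poses (centre, yaw):
- **Cassette a:** (0.4666, -0.1510), yaw -15°.
- **Cassette b:** (0.4550, -0.2827), yaw -27.4°.
- **Magazine axis:** (0.5224, 0.0988). The dock screws give yaw -12.4°, and the dock midline agrees to 0.1 mm.
- **Knob:** (0.491, -0.023), triangulated with 0.6 mm residual.

Sizes match those given.

```bash
cat > inc.py <<'E'
# usage: inc.py x y z yaw_deg(tool y)  -> row from the current pose
import sys,numpy as np
from scipy.spatial.transform import Rotation as Ro
from cell import robot
def row(x,y,z,yaw):
    o=robot.observe();R=Ro.from_quat(o['orientation'])
    c,s=np.cos(np.radians(yaw)),np.sin(np.radians(yaw))
    T=Ro.from_matrix(np.array([[-s,c,0],[c,s,0],[0,0,-1.]]))
    d=R.inv().apply(np.array([x,y,z])-o['position'])/.5
    v=(R.inv()*T).as_rotvec()/np.pi
    return np.round(np.r_[d,v],4).tolist()
if __name__=='__main__':
    a=list(map(float,sys.argv[1:]))
    for i in range(0,len(a),4):print(row(*a[i:i+4]))
    o=robot.observe();print(o['time'],o['position'].round(4),o['contact_force'].round(2),round(o['width'],3),o['joint_positions'])
E
python3 inc.py 0.42 0.2 0.2 23 0.4666 -0.151 0.15 -15
```

```text
[-0.6215, -0.557, 0.0781, -0.0003, 0.0001, 0.2465]
[-0.9776, -1.169, 0.1787, -0.0003, 0.0002, 0.4577]
0.1 [0.2403 0.5766 0.2388] [-0.34 -0.54  0.34] 1.005 [ 1.08045451e+00  4.94129600e-01  1.34607475e+00 -2.83619035e-05
  1.30249110e+00 -9.55081145e-02]
```

Call:
play_rows([
  [[-0.62, -0.557, 0.08, 0, 0, 0.246], [-0.62, -0.557, 0.08, 0, 0, 0.246], [-0.62, -0.557, 0.08, 0, 0, 0.246], [-0.62, -0.557, 0.08, 0, 0, 0.246], [-0.62, -0.557, 0.08, 0, 0, 0.246]],
], fingers=0.15)

```text
time: 0.72
position: [0.3745, 0.2942, 0.2092]
orientation: [0.553, 0.833, 0.0, 0.0]
contact_force: [1.8, 0.0, -0.1]
width: 0.427
grasp_force: 0.0
```

```bash
python3 inc.py 0.4666 -0.151 0.13 -15
```

```text
[-0.8919, -0.177, 0.1585, 0.0, 0.0, 0.2106]
0.725 [0.3745 0.2942 0.2092] [ 1.79  0.01 -0.12] 0.427 [ 5.40493346e-01  3.23572402e-01  1.74064645e+00 -6.80653386e-05
  1.07726375e+00  1.40647514e-01]
```

Call:
play_rows([
  [[-0.89, -0.177, 0.16, 0, 0, 0.21], [-0.89, -0.177, 0.16, 0, 0, 0.21], [-0.89, -0.177, 0.16, 0, 0, 0.21], [-0.89, -0.177, 0.16, 0, 0, 0.21], [-0.89, -0.177, 0.16, 0, 0, 0.21]],
])

```text
time: 1.35
position: [0.4374, -0.0072, 0.1548]
orientation: [0.792, 0.61, 0.0, 0.0]
contact_force: [1.5, 1.1, 0.2]
width: 0.425
grasp_force: 0.0
```

```bash
python3 inc.py 0.4666 -0.151 0.06 -15
```

```text
[-0.2632, 0.13, 0.1897, 0.0001, -0.0, 0.0011]
1.35 [ 0.4374 -0.0072  0.1548] [1.53 1.15 0.24] 0.425 [-1.53162894e-01  3.57323096e-01  1.89424702e+00  9.05085009e-05
  8.89777231e-01  1.05056469e-01]
```

Call:
play_rows([
  [[-0.263, 0.13, 0.19, 0, 0, 0.001], [-0.263, 0.13, 0.19, 0, 0, 0.001], [-0.263, 0.13, 0.19, 0, 0, 0.001], [-0.263, 0.13, 0.19, 0, 0, 0.001], [-0.263, 0.13, 0.19, 0, 0, 0.001]],
])

```text
time: 1.98
position: [0.4663, -0.1485, 0.0601]
orientation: [0.793, 0.609, -0.0, -0.0]
contact_force: [-0.2, 0.3, -0.3]
width: 0.422
grasp_force: 0.0
```

```bash
python3 inc.py 0.4666 -0.151 0.03 -15 0.4666 -0.151 0.010 -15; python3 - <<'E'
from cell import robot
import cv2,numpy as np
d=robot.get_image('side');t=robot.get_image('top')
f=lambda d,x,y:cv2.resize(cv2.cvtColor(d['img'],cv2.COLOR_RGB2BGR)[y:y+100,x:x+80],None,fx=5,fy=5,interpolation=2)
cv2.imwrite('pics/h1.png',np.hstack([f(d,270,150),f(t,320,160)]))
E
```

```text
[-0.0047, 0.0019, 0.0602, -0.0003, -0.0001, 0.0005]
[-0.0047, 0.0019, 0.1002, -0.0003, -0.0001, 0.0005]
1.975 [ 0.4663 -0.1485  0.0601] [-0.24  0.26 -0.32] 0.422 [-4.30457637e-01  5.78381489e-01  1.85681089e+00  7.68832879e-05
  7.07395650e-01 -1.70399283e-01]
```

View pics/h1.png

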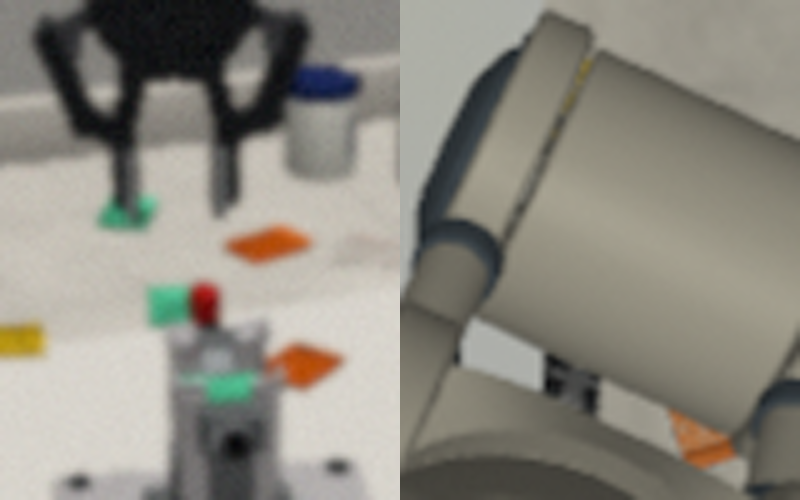

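The side view shows the fingers (tips at crop columns 126 and 222) straddling cassette a (crop ~170,305). The top view is hidden by the arm. Descending.

Call:
play_rows([
  [[-0.004, 0.002, 0.06, 0, 0, 0.0005], [-0.004, 0.002, 0.08, 0, 0, 0.0005], [-0.004, 0.002, 0.094, 0, 0, 0.0005], [-0.004, 0.002, 0.1, 0, 0, 0.0005], [-0.004, 0.002, 0.1, 0, 0, 0.0005]],
])

```text
time: 2.7
position: [0.4673, -0.151, 0.0104]
orientation: [0.793, 0.609, 0.0, 0.0]
contact_force: [0.4, -0.5, 0.4]
width: 0.425
grasp_force: 0.0
```

```bash
python3 inc.py 0.4666 -0.151 0.0085 -15; python3 - <<'E'
from cell import robot
import cv2,numpy as np
d=robot.get_image('side')
f=lambda d,x,y:cv2.resize(cv2.cvtColor(d['img'],cv2.COLOR_RGB2BGR)[y:y+60,x:x+80],None,fx=8,fy=8,interpolation=2)
cv2.imwrite('pics/h2.png',f(d,270,170))
E
```

```text
[-0.0004, -0.0014, 0.0038, 0.0001, 0.0, 0.0002]
2.7 [ 0.4673 -0.151   0.0104] [ 0.36 -0.55  0.38] 0.425 [-4.34182079e-01  6.73760735e-01  1.88007407e+00  2.88046193e-06
  5.87474525e-01 -1.73079499e-01]
```

View pics/h2.png

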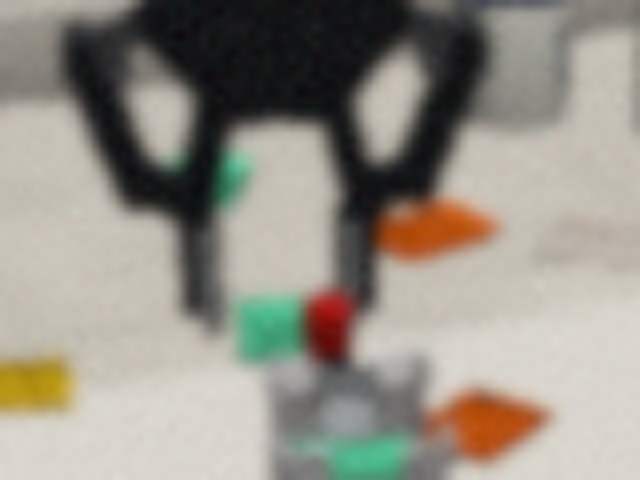

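The crop shows the cassette (columns ~240–330) between the fingertips (210, 365), with no contact yet. I'll go 2 mm lower and close.

Call:
play_rows([
  [[-0.0004, -0.001, 0.002, 0, 0, 0], [-0.0004, -0.001, 0.004, 0, 0, 0], [-0.0004, -0.001, 0.004, 0, 0, 0]],
])

```text
time: 3.12
position: [0.4666, -0.1511, 0.0082]
orientation: [0.793, 0.609, -0.0, 0.0]
contact_force: [0.5, -0.2, -0.2]
width: 0.426
grasp_force: 0.0
```

Call:
play_rows([
  [[0, 0, 0, 0, 0, 0], [0, 0, 0, 0, 0, 0], [0, 0, 0, 0, 0, 0], [0, 0, 0, 0, 0, 0]],
], fingers=1)

```text
time: 3.62
position: [0.4666, -0.1511, 0.0085]
orientation: [0.793, 0.609, 0.0, 0.0]
contact_force: [-2.0, 0.2, 9.8]
width: 0.304
grasp_force: 58.5
```

```bash
python3 inc.py 0.4666 -0.151 0.15 -15 0.5224 0.0988 0.135 -12.4
```

```text
[0.0002, -0.0001, -0.283, 0.0001, 0.0, 0.0002]
[0.5117, -0.0213, -0.253, 0.0001, 0.0, -0.0143]
3.625 [ 0.4666 -0.1511  0.0085] [-2.01  0.19  9.81] 0.304 [-4.34999636e-01  6.77179935e-01  1.88233284e+00 -4.81470518e-05
  5.81912406e-01 -1.73650584e-01]
```

Call:
play_rows([
  [[0, 0, -0.02, 0, 0, 0], [0, 0, -0.1, 0, 0, 0], [0, 0, -0.2, 0, 0, 0], [0, 0, -0.28, 0, 0, 0], [0, 0, -0.28, 0, 0, 0]],
])

```text
time: 4.25
position: [0.468, -0.1517, 0.1514]
orientation: [0.793, 0.609, 0.001, 0.002]
contact_force: [1.6, -0.0, -0.9]
width: 0.308
grasp_force: 59.5
```

```bash
python3 inc.py 0.5224 0.0988 0.140 -12.4; python3 - <<'E'
from cell import robot
import cv2,numpy as np
d=robot.get_image('side')
f=lambda d,x,y:cv2.resize(cv2.cvtColor(d['img'],cv2.COLOR_RGB2BGR)[y:y+75,x:x+100],None,fx=7,fy=7,interpolation=2)
cv2.imwrite('pics/h3.png',f(d,260,130))
E
```

```text
[0.5121, -0.0245, 0.0221, 0.0018, 0.0004, -0.0143]
4.25 [ 0.468  -0.1517  0.1514] [ 1.6 -0.  -0.9] 0.308 [-4.34900120e-01  4.24063412e-01  1.77723526e+00 -1.14378219e-05
  9.34665138e-01 -1.73691014e-01]
```

View pics/h3.png

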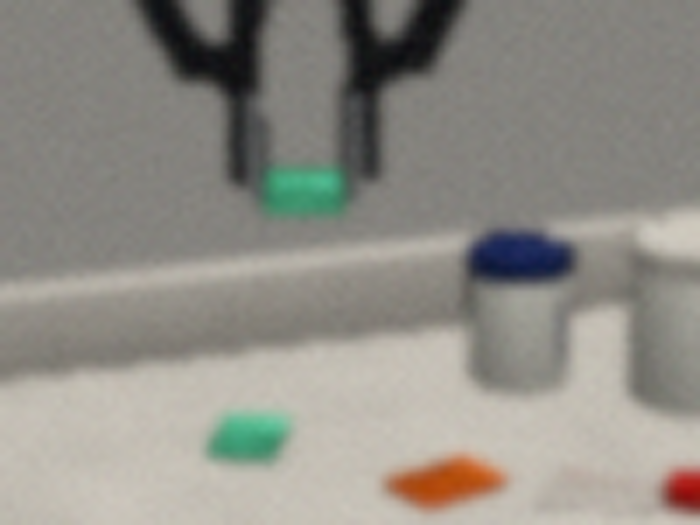

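Cassette a is held level and centred (crop 305,192). Moving above the mouth.

Call:
play_rows([
  [[0.512, -0.024, 0.02, 0.0018, 0, -0.0143], [0.512, -0.024, 0.02, 0.0018, 0, -0.0143], [0.512, -0.024, 0.02, 0.0018, 0, -0.0143], [0.512, -0.024, 0.02, 0.0018, 0, -0.0143], [0.512, -0.024, 0.02, 0.0018, 0, -0.0143]],
])

```text
time: 4.92
position: [0.5209, 0.1028, 0.137]
orientation: [0.778, 0.628, -0.002, -0.003]
contact_force: [-0.3, 0.7, -0.9]
width: 0.305
grasp_force: 59.5
```

Call:
play_rows([
  [[0, 0, 0, 0, 0, 0], [0, 0, 0, 0, 0, 0]],
])

```text
time: 5.18
position: [0.5208, 0.0981, 0.1378]
orientation: [0.78, 0.626, -0.002, -0.002]
contact_force: [-0.2, -0.6, -0.3]
width: 0.304
grasp_force: 59.5
```

```bash
python3 inc.py 0.5224 0.0988 0.115 -12.4; python3 - <<'E'
from cell import robot
from h import *
t=robot.get_image('top');d=robot.get_image('side')
f=lambda d,x,y:cv2.resize(cv2.cvtColor(d['img'],cv2.COLOR_RGB2BGR)[y:y+90,x:x+65],None,fx=6,fy=6,interpolation=2)
cv2.imwrite('pics/h4.png',np.hstack([f(d,282,180),f(t,215,150)]))
o=robot.observe();print('tip centre in side',proj(d,o['position']-[0,0,.008]),'mouth axis proj z=.102,.083',proj(d,[.5224,.0988,.102]),proj(d,[.5224,.0988,.083]))
E
```

```text
[0.0021, 0.0032, 0.0457, -0.0021, 0.0001, -0.0004]
5.175 [0.5208 0.0981 0.1378] [-0.23 -0.58 -0.27] 0.304 [0.07247333 0.49196171 1.69145633 0.00190723 0.96456129 0.28903401]
tip centre in side [314.87190849 205.95206027] mouth axis proj z=.102,.083 [314.39896637 220.02895942] [314.4823915  229.14479076]
```

View pics/h4.png

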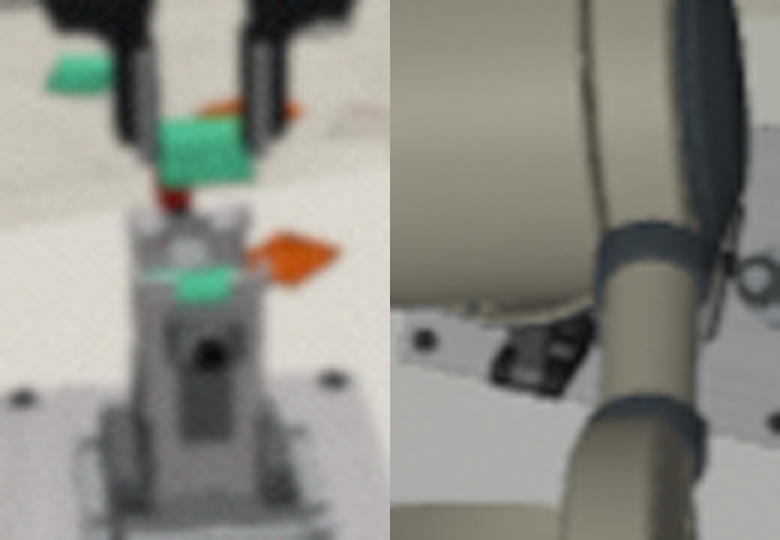

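The held cassette (crop 205,150) sits over the shaft (crop ~206). The side view suggests about 1.6 mm less in x than the top view, so I'll split the difference, which is within clearance. Then I'll lower it with force readings.

```bash
python3 inc.py 0.5216 0.099 0.118 -12.4
```

```text
[0.0021, 0.001, 0.0402, -0.0019, 0.0, -0.0005]
5.275 [0.521  0.0981 0.1381] [-0.24 -0.16  0.75] 0.311 [0.07236082 0.49163703 1.69116924 0.00199751 0.96458835 0.28929934]
```

Call:
play_rows([
  [[0.002, 0.001, 0.02, -0.0019, 0, -0.0005], [0.002, 0.001, 0.04, -0.0019, 0, -0.0005], [0.002, 0.001, 0.054, -0.0019, 0, -0.0005], [0.002, 0.001, 0.064, -0.0019, 0, -0.0005], [0.002, 0.001, 0.064, -0.0019, 0, -0.0005]],
])

```text
time: 5.9
position: [0.5217, 0.1001, 0.1059]
orientation: [0.779, 0.627, -0.0, 0.0]
contact_force: [0.5, -2.4, -0.4]
width: 0.307
grasp_force: 59.4
```

```bash
python3 inc.py 0.5216 0.099 0.100 -12.4
```

```text
[-0.0022, 0.0003, 0.0117, 0.0, 0.0001, 0.0005]
5.9 [0.5217 0.1001 0.1059] [ 0.49 -2.44 -0.43] 0.307 [ 7.72470131e-02  5.39165966e-01  1.72147603e+00 -2.09705256e-04
  8.80988163e-01  2.92107194e-01]
```

Call:
play_rows([
  [[-0.003, 0, 0, 0, 0, 0], [-0.003, 0, 0.004, 0, 0, 0], [-0.003, 0, 0.008, 0, 0, 0], [-0.003, 0, 0.012, 0, 0, 0], [-0.003, 0, 0.012, 0, 0, 0]],
])

```text
time: 6.52
position: [0.5214, 0.0988, 0.1]
orientation: [0.779, 0.627, 0.0, 0.0]
contact_force: [0.9, 0.7, -0.4]
width: 0.307
grasp_force: 59.4
```

Call:
play_rows([
  [[0, 0, 0.004, 0, 0, 0], [0, 0, 0.008, 0, 0, 0], [0, 0, 0.012, 0, 0, 0], [0, 0, 0.016, 0, 0, 0], [0, 0, 0.016, 0, 0, 0]],
])

```text
time: 7.15
position: [0.5218, 0.0987, 0.0922]
orientation: [0.779, 0.627, 0.0, 0.0]
contact_force: [1.7, -0.9, 2.8]
width: 0.308
grasp_force: 59.8
```

Call:
play_rows([
  [[0, 0, 0.003, 0, 0, 0], [0, 0, 0.006, 0, 0, 0], [0, 0, 0.009, 0, 0, 0], [0, 0, 0.01, 0, 0, 0], [0, 0, 0.01, 0, 0, 0]],
])

```text
time: 7.78
position: [0.522, 0.0987, 0.0876]
orientation: [0.779, 0.627, 0.001, 0.001]
contact_force: [1.9, -1.0, 9.7]
width: 0.304
grasp_force: 60.5
```

Call:
play_rows([
  [[0, 0, 0.002, 0, 0, 0], [0, 0, 0.004, 0, 0, 0], [0, 0, 0.005, 0, 0, 0], [0, 0, 0.005, 0, 0, 0]],
])

```text
time: 8.28
position: [0.522, 0.0986, 0.0852]
orientation: [0.779, 0.627, 0.001, 0.001]
contact_force: [0.6, -2.7, 13.8]
width: 0.305
grasp_force: 60.9
```

Call:
play_rows([
  [[0, 0, 0.001, 0, 0, 0], [0, 0, 0.002, 0, 0, 0], [0, 0, 0.002, 0, 0, 0]],
])

```text
time: 8.65
position: [0.522, 0.0986, 0.0842]
orientation: [0.779, 0.627, 0.001, 0.001]
contact_force: [0.0, -2.8, 13.4]
width: 0.308
grasp_force: 61.1
```

```bash
python3 - <<'E'
from cell import robot
import cv2,numpy as np
o=robot.observe();print(o['position'],o['contact_force'],o['torque'])
d=robot.get_image('side')
f=lambda d,x,y:cv2.resize(cv2.cvtColor(d['img'],cv2.COLOR_RGB2BGR)[y:y+60,x:x+70],None,fx=8,fy=8,interpolation=2)
cv2.imwrite('pics/h5.png',f(d,280,200))
E
```

```text
[0.52196076 0.09862748 0.08424856] [ 6.15147400e-03 -2.82509242e+00  1.34203106e+01] [-0.51542025 -0.15333891 -0.0466158 ]
```

View pics/h5.png

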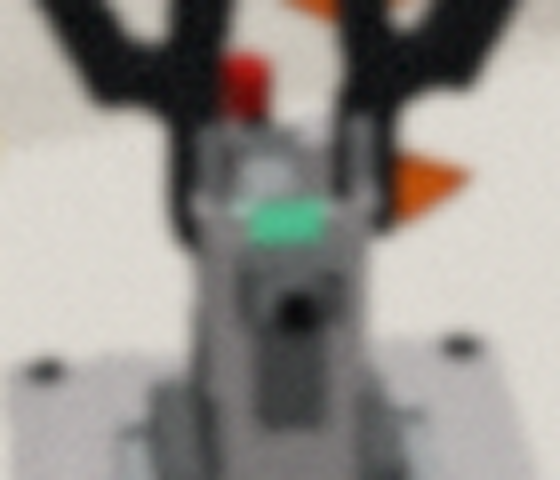

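The side view shows the green top of cassette a at rows ~225–230, the same level as the former stack top, so it has probably latched. I'll open the fingers and lift away.

Call:
play_rows([
  [[0, 0, 0, 0, 0, 0], [0, 0, 0, 0, 0, 0], [0, 0, 0, 0, 0, 0]],
], fingers=0.15)

```text
time: 9.07
position: [0.5205, 0.0989, 0.0837]
orientation: [0.779, 0.627, -0.0, -0.0]
contact_force: [-4.2, 2.0, 11.4]
width: 0.428
grasp_force: 5.2
```

Call:
play_rows([
  [[0, 0, -0.02, 0, 0, 0], [0, 0, -0.08, 0, 0, 0], [0, 0, -0.16, 0, 0, 0], [0, 0, -0.16, 0, 0, 0]],
])

```text
time: 9.57
position: [0.5227, 0.0989, 0.1663]
orientation: [0.779, 0.627, 0.002, 0.001]
contact_force: [1.8, -0.1, -1.1]
width: 0.426
grasp_force: 0.0
```

```bash
python3 inc.py 0.455 -0.2827 0.09 -27.4;  python3 - <<'E'
from cell import robot
from h import *
import pickle
o=robot.observe()
d=robot.get_image('side')
pickle.dump(d,open('side1.pkl','wb'))
s=pickle.load(open('side0.pkl','rb'))
for q in (s,d):
    m=green(q)[215:240,300:335];ys,xs=np.nonzero(m);print(len(ys),ys.min()+215,ys.max()+215,xs.min()+300,xs.max()+300,ys.mean()+215,xs.mean()+300)
E
```

```text
[-0.7747, 0.0297, 0.1516, 0.0014, -0.0007, 0.0839]
9.575 [0.5227 0.0989 0.1663] [ 1.81 -0.08 -1.12] 0.426 [7.47105151e-02 4.50158141e-01 1.66651307e+00 8.16000588e-05
 1.02007768e+00 2.89349932e-01]
56 224 230 311 320 227.125 315.60714285714283
59 224 230 311 320 227.08474576271186 315.64406779661016
```

Cassette a is latched: its green blob sits at the same pixels as the old stack top (mean row 227.1). On to cassette b.

Call:
play_rows([
  [[-0.775, 0.03, 0.15, 0.0014, -0.0007, 0.084], [-0.775, 0.03, 0.15, 0.0014, -0.0007, 0.084], [-0.775, 0.03, 0.15, 0.0014, -0.0007, 0.084], [-0.775, 0.03, 0.15, 0.0014, -0.0007, 0.084], [-0.775, 0.03, 0.15, 0.0014, -0.0007, 0.084]],
])

```text
time: 10.25
position: [0.4664, -0.2049, 0.103]
orientation: [0.855, 0.519, -0.002, -0.002]
contact_force: [1.4, 1.0, -0.0]
width: 0.424
grasp_force: 0.0
```

Call:
play_rows([
  [[0, 0, 0, 0, 0, 0]],
])

```text
time: 10.38
position: [0.4661, -0.2066, 0.1026]
orientation: [0.856, 0.517, -0.003, -0.002]
contact_force: [0.0, 1.1, 0.3]
width: 0.427
grasp_force: 0.0
```

```bash
python3 inc.py 0.4552 -0.2826 0.04 -27.4;python3 - <<'E'
from cell import robot
from h import *
# cassette b in the side view still where seen at first?
for q in (pickle.load(open('side0.pkl','rb')),robot.get_image('side')):
    m=green(q)[180:205,280:312];ys,xs=np.nonzero(m);print(len(ys),ys.mean()+180,xs.mean()+280)
E
```

```text
[-0.1444, 0.0522, 0.1253, -0.0019, 0.0009, -0.0017]
10.375 [ 0.4661 -0.2066  0.1026] [0.01 1.05 0.32] 0.427 [-0.53240551  0.52457934  1.77158183 -0.00408646  0.85124339 -0.04612693]
57 191.89473684210526 295.03508771929825
57 191.89473684210526 295.0877192982456
```

Call:
play_rows([
  [[-0.144, 0.052, 0.06, -0.0019, 0.0009, -0.0017], [-0.144, 0.052, 0.1, -0.0019, 0.0009, -0.0017], [-0.144, 0.052, 0.125, -0.0019, 0.0009, -0.0017], [-0.144, 0.052, 0.125, -0.0019, 0.0009, -0.0017], [-0.144, 0.052, 0.125, -0.0019, 0.0009, -0.0017]],
])

```text
time: 11.05
position: [0.4578, -0.2781, 0.0425]
orientation: [0.853, 0.522, 0.001, 0.001]
contact_force: [1.0, 0.4, -0.4]
width: 0.425
grasp_force: 0.0
```

```bash
python3 inc.py 0.4552 -0.2826 0.0088 -27.4
```

```text
[-0.0103, -0.0006, 0.0674, 0.0008, -0.0001, 0.002]
11.05 [ 0.4578 -0.2781  0.0425] [ 1.02  0.42 -0.44] 0.425 [-6.57942652e-01  6.46013715e-01  1.75532714e+00  1.14190283e-03
  7.37929612e-01 -1.86908705e-01]
```

Call:
play_rows([
  [[-0.01, -0.0006, 0.025, 0.0008, 0, 0.002], [-0.01, -0.0006, 0.045, 0.0008, 0, 0.002], [-0.01, -0.0006, 0.058, 0.0008, 0, 0.002], [-0.01, -0.0006, 0.058, 0.0008, 0, 0.002]],
])

```text
time: 11.55
position: [0.4545, -0.2833, 0.0122]
orientation: [0.855, 0.519, -0.0, -0.001]
contact_force: [0.1, -0.7, 0.3]
width: 0.423
grasp_force: 0.0
```

```bash
python3 inc.py 0.4552 -0.2826 0.0088 -27.4
```

```text
[0.002, 0.0006, 0.0069, -0.0005, -0.0002, -0.0005]
11.55 [ 0.4545 -0.2833  0.0122] [ 0.14 -0.65  0.31] 0.423 [-6.69126472e-01  6.99617781e-01  1.76622837e+00  3.71509918e-04
  6.77276966e-01 -1.89725596e-01]
```

Call:
play_rows([
  [[0.002, 0.0006, 0.004, 0, 0, 0], [0.002, 0.0006, 0.0068, 0, 0, 0], [0.002, 0.0006, 0.0068, 0, 0, 0]],
])

```text
time: 11.92
position: [0.4555, -0.2828, 0.0095]
orientation: [0.855, 0.519, 0.0, -0.0]
contact_force: [-0.1, -0.2, 0.0]
width: 0.421
grasp_force: 0.0
```

Call:
play_rows([
  [[0, 0, 0, 0, 0, 0], [0, 0, 0, 0, 0, 0], [0, 0, 0, 0, 0, 0], [0, 0, 0, 0, 0, 0]],
], fingers=1)

```text
time: 12.42
position: [0.4555, -0.2828, 0.0099]
orientation: [0.855, 0.519, 0.0, -0.0]
contact_force: [-1.7, 2.7, 8.5]
width: 0.299
grasp_force: 58.5
```

Call:
play_rows([
  [[0, 0, -0.02, 0, 0, 0], [0, 0, -0.1, 0, 0, 0], [0, 0, -0.2, 0, 0, 0], [0, 0, -0.26, 0, 0, 0], [0, 0, -0.26, 0, 0, 0]],
])

```text
time: 13.05
position: [0.4565, -0.2837, 0.1422]
orientation: [0.855, 0.519, 0.001, 0.002]
contact_force: [-0.5, 1.3, -0.3]
width: 0.302
grasp_force: 59.1
```

```bash
python3 inc.py 0.5216 0.0985 0.140 -12.4
```

```text
[0.7381, -0.2372, 0.003, 0.0013, 0.0004, -0.0838]
13.05 [ 0.4565 -0.2837  0.1422] [-0.53  1.26 -0.34] 0.302 [-6.67189748e-01  4.90353421e-01  1.67726450e+00  2.41516129e-04
  9.69622460e-01 -1.87753905e-01]
```

Call:
play_rows([
  [[0.738, -0.237, 0.003, 0.001, 0, -0.084], [0.738, -0.237, 0.003, 0.001, 0, -0.084], [0.738, -0.237, 0.003, 0.001, 0, -0.084], [0.738, -0.237, 0.003, 0.001, 0, -0.084], [0.738, -0.237, 0.003, 0.001, 0, -0.084]],
])

```text
time: 13.68
position: [0.5078, 0.0272, 0.138]
orientation: [0.779, 0.627, -0.001, -0.002]
contact_force: [0.6, -0.8, -0.2]
width: 0.299
grasp_force: 59.2
```

Call:
play_rows([
  [[0, 0, 0, 0, 0, 0]],
])

```text
time: 13.8
position: [0.5078, 0.029, 0.1379]
orientation: [0.778, 0.629, -0.001, -0.002]
contact_force: [-0.0, -1.0, -0.7]
width: 0.3
grasp_force: 59.2
```

```bash
python3 inc.py 0.5216 0.0985 0.130 -12.4
```

```text
[0.1416, -0.0021, 0.0159, -0.0013, -0.0004, 0.0019]
13.8 [0.5078 0.029  0.1379] [-0.01 -0.96 -0.7 ] 0.3 [-0.0614891   0.46709571  1.74443008  0.00214972  0.93407833  0.14781143]
```

Call:
play_rows([
  [[0.07, -0.001, 0, -0.0013, 0, 0.002], [0.13, -0.002, 0.008, -0.0013, 0, 0.002], [0.1416, -0.002, 0.016, -0.0013, 0, 0.002], [0.1416, -0.002, 0.016, -0.0013, 0, 0.002], [0.1416, -0.002, 0.016, -0.0013, 0, 0.002]],
])

```text
time: 14.42
position: [0.522, 0.0935, 0.1303]
orientation: [0.781, 0.624, 0.0, -0.0]
contact_force: [0.6, -0.2, -0.1]
width: 0.303
grasp_force: 59.2
```

```bash
python3 inc.py 0.5217 0.0985 0.118 -12.4;python3 - <<'E'
from cell import robot
from h import *
d=robot.get_image('side')
f=lambda d,x,y:cv2.resize(cv2.cvtColor(d['img'],cv2.COLOR_RGB2BGR)[y:y+75,x:x+70],None,fx=8,fy=8,interpolation=2)
cv2.imwrite('pics/h6.png',f(d,280,180))
E
```

```text
[0.0096, -0.0028, 0.0247, 0.0001, -0.0001, -0.0021]
14.425 [0.522  0.0935 0.1303] [ 0.62 -0.23 -0.12] 0.303 [6.44009350e-02 5.00916557e-01 1.70279078e+00 4.19821808e-04
 9.37504759e-01 2.87097346e-01]
```

View pics/h6.png

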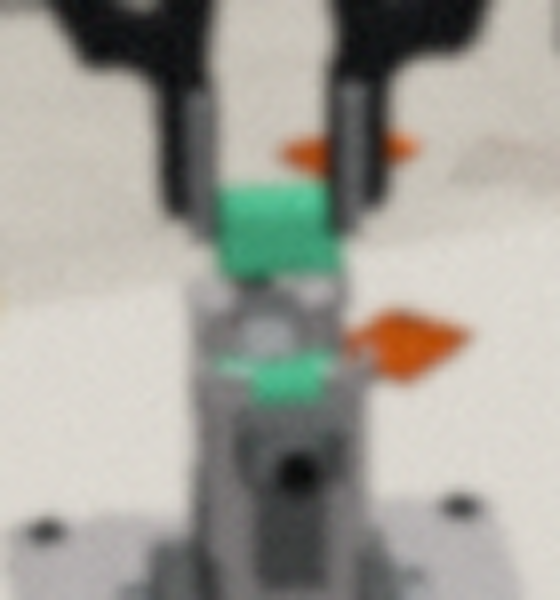

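Cassette b is held level (crop 277,232) above the mouth. Cassette a's top is at crop (290,375), under the catch. Correcting 5 mm in y and lowering.

Call:
play_rows([
  [[0.0096, -0.0015, 0, 0, 0, -0.002], [0.0096, -0.0015, 0.012, 0, 0, -0.002], [0.0096, -0.0015, 0.025, 0, 0, -0.002], [0.0096, -0.0015, 0.025, 0, 0, -0.002]],
])

```text
time: 14.98
position: [0.5221, 0.0994, 0.1172]
orientation: [0.779, 0.627, 0.0, -0.0]
contact_force: [-0.1, 0.1, -0.4]
width: 0.303
grasp_force: 59.2
```

```bash
python3 inc.py 0.5217 0.0987 0.1005 -12.4
```

```text
[-0.0015, -0.0006, 0.0335, -0.0001, -0.0001, 0.0002]
14.975 [0.5221 0.0994 0.1172] [-0.07  0.14 -0.37] 0.303 [7.53487350e-02 5.22065238e-01 1.71103712e+00 6.44239812e-04
 9.08796630e-01 2.90645927e-01]
```

Call:
play_rows([
  [[-0.0015, -0.0006, 0.009, 0, 0, 0], [-0.0015, -0.0006, 0.018, 0, 0, 0], [-0.0015, -0.0006, 0.026, 0, 0, 0], [-0.0015, -0.0006, 0.032, 0, 0, 0], [-0.0015, -0.0006, 0.032, 0, 0, 0]],
])

```text
time: 15.6
position: [0.5221, 0.0988, 0.1017]
orientation: [0.779, 0.627, 0.0, -0.0]
contact_force: [-0.2, 0.3, -0.8]
width: 0.306
grasp_force: 59.2
```

Call:
play_rows([
  [[0, 0, 0.004, 0, 0, 0], [0, 0, 0.008, 0, 0, 0], [0, 0, 0.012, 0, 0, 0], [0, 0, 0.016, 0, 0, 0], [0, 0, 0.016, 0, 0, 0]],
])

```text
time: 16.23
position: [0.5225, 0.0987, 0.0941]
orientation: [0.779, 0.627, 0.001, 0.0]
contact_force: [1.3, -0.5, 1.7]
width: 0.301
grasp_force: 59.5
```

Call:
play_rows([
  [[0, 0, 0.003, 0, 0, 0], [0, 0, 0.006, 0, 0, 0], [0, 0, 0.009, 0, 0, 0], [0, 0, 0.009, 0, 0, 0]],
])

```text
time: 16.73
position: [0.5227, 0.099, 0.0901]
orientation: [0.779, 0.627, 0.001, 0.0]
contact_force: [-1.4, 1.4, 13.8]
width: 0.306
grasp_force: 60.9
```

Call:
play_rows([
  [[0, 0, 0.002, 0, 0, 0], [0, 0, 0.004, 0, 0, 0], [0, 0, 0.006, 0, 0, 0], [0, 0, 0.006, 0, 0, 0]],
])

```text
time: 17.23
position: [0.5226, 0.0988, 0.0871]
orientation: [0.779, 0.627, 0.001, 0.0]
contact_force: [-2.1, -0.4, 15.6]
width: 0.3
grasp_force: 61.2
```

Call:
play_rows([
  [[0, 0, 0.0014, 0, 0, 0], [0, 0, 0.0028, 0, 0, 0], [0, 0, 0.0028, 0, 0, 0]],
])

```text
time: 17.6
position: [0.5227, 0.0988, 0.0859]
orientation: [0.779, 0.627, 0.001, 0.0]
contact_force: [-1.1, -1.5, 19.9]
width: 0.299
grasp_force: 61.7
```

```bash
cat > g.py <<'E'
from cell import robot
from h import *
o=robot.observe();print(o['position'].round(4),o['contact_force'].round(1))
for q in (pickle.load(open('side1.pkl','rb')),robot.get_image('side')):
    m=green(q)[215:240,300:335];ys,xs=np.nonzero(m);print(len(ys),ys.min()+215,ys.max()+215,xs.min()+300,xs.max()+300,ys.mean()+215,xs.mean()+300)
E
python3 g.py
```

```text
[0.5227 0.0988 0.0859] [-1.1 -1.5 19.9]
59 224 230 311 320 227.08474576271186 315.64406779661016
53 225 230 311 320 227.45283018867926 315.2641509433962
```

Call:
play_rows([
  [[0, 0, 0.001, 0, 0, 0], [0, 0, 0.002, 0, 0, 0], [0, 0, 0.002, 0, 0, 0]],
])

```text
time: 18.02
position: [0.5226, 0.0988, 0.085]
orientation: [0.779, 0.627, 0.001, 0.001]
contact_force: [-2.8, -0.1, 19.9]
width: 0.3
grasp_force: 61.8
```

```bash
python3 g.py
```

```text
[0.5226 0.0988 0.085 ] [-2.8 -0.1 19.9]
59 224 230 311 320 227.08474576271186 315.64406779661016
50 225 230 311 320 227.58 315.46
```

Same plateau signature as for cassette a. Releasing, then lifting.

Call:
play_rows([
  [[0, 0, 0, 0, 0, 0], [0, 0, 0, 0, 0, 0], [0, 0, 0, 0, 0, 0]],
], fingers=0.15)

```text
time: 18.45
position: [0.522, 0.0988, 0.0839]
orientation: [0.779, 0.627, 0.0, -0.0]
contact_force: [-0.2, 0.1, -0.4]
width: 0.427
grasp_force: 0.0
```

Call:
play_rows([
  [[0, 0, -0.02, 0, 0, 0], [0, 0, -0.08, 0, 0, 0], [0, 0, -0.14, 0, 0, 0], [0, 0, -0.14, 0, 0, 0]],
])

```text
time: 18.95
position: [0.5233, 0.0988, 0.1565]
orientation: [0.779, 0.627, 0.002, 0.001]
contact_force: [-0.2, 0.6, -1.2]
width: 0.425
grasp_force: 0.0
```

```bash
python3 g.py; python3 inc.py 0.4912 -0.0229 0.125 -15.7
```

```text
[0.5233 0.0988 0.1565] [-0.2  0.6 -1.2]
59 224 230 311 320 227.08474576271186 315.64406779661016
61 224 230 307 320 227.0983606557377 315.1967213114754
[-0.2513, -0.0094, 0.0601, 0.0009, -0.0005, 0.0186]
19.0 [0.5226 0.0988 0.1552] [ 0.1   0.06 -0.65] 0.426 [7.42140677e-02 4.65897990e-01 1.67706741e+00 6.34947808e-04
 9.95424396e-01 2.89538212e-01]
```

Call:
play_rows([
  [[-0.25, -0.01, 0.06, 0.001, -0.0005, 0.0186], [-0.25, -0.01, 0.06, 0.001, -0.0005, 0.0186], [-0.25, -0.01, 0.06, 0.001, -0.0005, 0.0186], [-0.25, -0.01, 0.06, 0.001, -0.0005, 0.0186], [-0.25, -0.01, 0.06, 0.001, -0.0005, 0.0186]],
], fingers=0.4)

```text
time: 19.62
position: [0.4908, -0.0214, 0.124]
orientation: [0.797, 0.604, -0.001, -0.001]
contact_force: [-0.2, 1.0, 0.0]
width: 0.301
grasp_force: 0.0
```

```bash
python3 inc.py 0.4912 -0.0229 0.05 -15.7; python3 - <<'E'
from cell import robot
from h import *
t=robot.get_image('top');d=robot.get_image('side');t0=pickle.load(open('top0.pkl','rb'))
f=lambda d,x,y:cv2.resize(cv2.cvtColor(d['img'],cv2.COLOR_RGB2BGR)[y:y+56,x:x+45],None,fx=6,fy=6,interpolation=2)
cv2.imwrite('pics/h7.png',np.hstack([f(t,235,165),f(t0,235,165),f(d,295,190)]))
E
```

```text
[-0.0026, 0.0019, 0.1479, -0.0007, 0.0002, 0.0003]
19.625 [ 0.4908 -0.0214  0.124 ] [-0.18  0.99  0.02] 0.301 [-1.64830591e-01  4.69417664e-01  1.80027974e+00 -5.79274911e-04
  8.74169664e-01  1.08561166e-01]
```

View pics/h7.png

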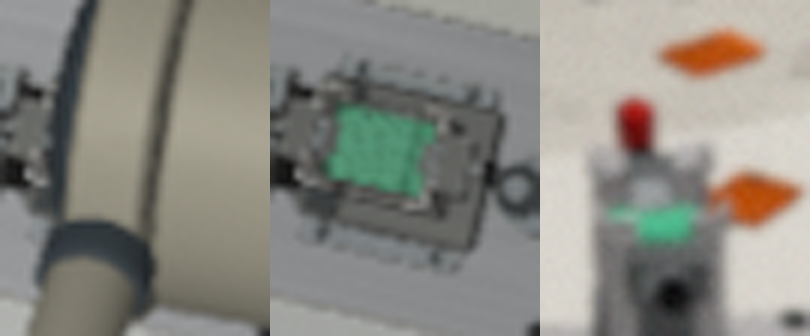

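Side crop: the magazine's green top (crop 665,222) is unchanged, so cassette b is down under the catch. The knob is at crop (635,125). The top view is hidden by the arm. My picture views are used up, so from here I check numerically. Lowering around the knob.

Call:
play_rows([
  [[-0.0026, 0.002, 0.05, -0.0007, 0, 0], [-0.0026, 0.002, 0.09, -0.0007, 0, 0], [-0.0026, 0.002, 0.12, -0.0007, 0, 0], [-0.0026, 0.002, 0.14, -0.0007, 0, 0], [-0.0026, 0.002, 0.146, -0.0007, 0, 0]],
])

```text
time: 20.35
position: [0.4909, -0.0234, 0.0506]
orientation: [0.797, 0.604, -0.001, 0.0]
contact_force: [-0.1, -0.1, 0.3]
width: 0.301
grasp_force: 0.0
```

```bash
cat > lev.py <<'E'
# rows along the arc: lev.py th1 th2 ... (rad); TCP leads the knob
import sys
from inc import *
p=np.array([.5113,.0485]);a=np.radians(-12.4)
X=np.array([np.cos(a),np.sin(a)]);Y=np.array([-np.sin(a),np.cos(a)])
o=robot.observe();q=o['position'][:2]-p
print('th now',np.arctan2(-q@X,-q@Y).round(3),'r',np.linalg.norm(q).round(4),'z',o['position'][2].round(4),'F xyz',o['contact_force'].round(2))
for t in map(float,sys.argv[1:]):
    c=p+.074*(-Y*np.cos(t)-X*np.sin(t));print(t,row(*c,.050,-12.4-np.degrees(t)))
E
python3 lev.py .2 .3 .4 .5 .6
```

```text
th now 0.06 r 0.0748 z 0.0506 F xyz [-0.07 -0.08  0.34]
0.2 [0.003, -0.0206, 0.0013, -0.0002, 0.0003, 0.0455]
0.3 [0.0059, -0.0351, 0.0013, -0.0002, 0.0003, 0.0773]
0.4 [0.0101, -0.0493, 0.0013, -0.0001, 0.0003, 0.1092]
0.5 [0.0158, -0.0629, 0.0013, -0.0001, 0.0003, 0.141]
0.6 [0.0228, -0.076, 0.0013, -0.0001, 0.0003, 0.1728]
```

Call:
play_rows([
  [[0.003, -0.021, 0.001, 0, 0, 0.045], [0.006, -0.035, 0.001, 0, 0, 0.077], [0.01, -0.049, 0.001, 0, 0, 0.109], [0.016, -0.063, 0.001, 0, 0, 0.141], [0.023, -0.076, 0.001, 0, 0, 0.173]],
])

```text
time: 20.98
position: [0.4577, -0.0023, 0.0509]
orientation: [0.931, 0.366, 0.0, 0.001]
contact_force: [0.7, -1.0, -0.4]
width: 0.297
grasp_force: 0.4
```

```bash
python3 lev.py .65 .7 .75 .8 .85;
```

```text
th now 0.596 r 0.0738 z 0.0509 F xyz [ 0.72 -0.99 -0.39]
0.65 [-0.0002, -0.008, 0.0019, 0.0004, 0.0, 0.0145]
0.7 [0.0004, -0.0154, 0.0019, 0.0004, 0.0, 0.0304]
0.75 [0.0012, -0.0228, 0.0019, 0.0004, 0.0, 0.0464]
0.8 [0.0025, -0.0301, 0.0018, 0.0004, 0.0, 0.0623]
0.85 [0.0041, -0.0373, 0.0018, 0.0004, 0.0, 0.0782]
```

Call:
play_rows([
  [[0, -0.008, 0.001, 0, 0, 0.0145], [0.0004, -0.0154, 0.001, 0, 0, 0.03], [0.0012, -0.0228, 0.001, 0, 0, 0.046], [0.0025, -0.03, 0.001, 0, 0, 0.062], [0.004, -0.037, 0.001, 0, 0, 0.078]],
])

```text
time: 21.6
position: [0.4466, 0.0125, 0.0505]
orientation: [0.968, 0.251, 0.0, 0.001]
contact_force: [0.6, -1.1, 0.2]
width: 0.299
grasp_force: 0.4
```

```bash
cat >> lev.py <<'E'
y=Ro.from_quat(o['orientation']).inv().apply(o['contact_force']);print('tool-axis force',y.round(2))
s=robot.get_image('side')
from h import green,np as _n
import cv2
m=green(s)[215:240,300:335];ys,xs=np.nonzero(m);print('mag green',len(ys),(ys.mean()+215).round(2),(xs.mean()+300).round(2))
E
python3 lev.py .87 .9 .93 .96 1.0
```

```text
th now 0.847 r 0.074 z 0.0505 F xyz [ 0.57 -1.15  0.21]
0.87 [0.0, -0.0035, 0.0009, 0.0004, -0.0001, 0.0071]
0.9 [0.0002, -0.0079, 0.0009, 0.0004, -0.0001, 0.0167]
0.93 [0.0005, -0.0123, 0.0009, 0.0004, -0.0001, 0.0262]
0.96 [0.0009, -0.0167, 0.0009, 0.0004, -0.0001, 0.0358]
1.0 [0.0017, -0.0226, 0.0009, 0.0004, -0.0001, 0.0485]
tool-axis force [-0.06  1.28 -0.21]
mag green 63 226.98 315.14
```

Call:
play_rows([
  [[0, -0.0044, 0.0005, 0, 0, 0.0095], [0.0003, -0.0089, 0.0005, 0, 0, 0.0191], [0.0006, -0.0133, 0.0005, 0, 0, 0.0286], [0.0011, -0.0177, 0.0005, 0, 0, 0.0382], [0.0011, -0.0177, 0.0005, 0, 0, 0.0382]],
])

```text
time: 22.28
position: [0.4422, 0.0205, 0.0497]
orientation: [0.981, 0.193, -0.0, 0.0]
contact_force: [0.1, -0.2, -0.2]
width: 0.299
grasp_force: 0.0
```

Call:
play_rows([
  [[0, -0.0044, 0, 0, 0, 0.0095], [0.0003, -0.0089, 0, 0, 0, 0.0191], [0.0006, -0.0133, 0, 0, 0, 0.0286], [0.0006, -0.0133, 0, 0, 0, 0.0286]],
])

```text
time: 22.78
position: [0.44, 0.0268, 0.0496]
orientation: [0.989, 0.148, -0.0, 0.0]
contact_force: [-0.4, 0.4, 1.0]
width: 0.302
grasp_force: 0.0
```

Call:
play_rows([
  [[0, -0.0044, 0, 0, 0, 0.0095], [0.0003, -0.0089, 0, 0, 0, 0.0191], [0.0006, -0.0133, 0, 0, 0, 0.0286]],
])

```text
time: 23.15
position: [0.4384, 0.0333, 0.0497]
orientation: [0.995, 0.103, -0.0, 0.0]
contact_force: [-0.5, -0.7, 0.1]
width: 0.298
grasp_force: 0.4
```

```bash
python3 lev.py 1.2;  python3 - <<'E'
from cell import robot
from h import *
s=robot.get_image('side')
h=cv2.cvtColor(s['img'],cv2.COLOR_RGB2HSV);m=cv2.inRange(h,(0,140,60),(6,255,255))|cv2.inRange(h,(172,140,60),(180,255,255))
n,l,st,c=cv2.connectedComponentsWithStats(m)
for i in range(1,n):
    if st[i,4]>8: print(st[i,4],c[i].round(1),onz(s,*c[i],.06).round(4))
E
```

```text
th now 1.148 r 0.0745 z 0.0497 F xyz [-0.46 -0.74  0.1 ]
1.2 [0.0011, -0.0077, -0.0007, 0.0002, 0.0002, 0.0165]
tool-axis force [-0.61  0.63 -0.1 ]
mag green 61 227.07 315.23
77 [372.6 201.2] [ 0.3365 -0.0323  0.06  ]
69 [339.8 218. ] [0.442 0.026 0.06 ]
565 [451.1 271.1] [0.3436 0.2717 0.06  ]
```

Call:
play_rows([
  [[0, -0.0044, 0, 0, 0, 0.0095], [0.0003, -0.0089, 0, 0, 0, 0.0191], [0.0006, -0.0133, 0, 0, 0, 0.0286]],
])

```text
time: 23.62
position: [0.4373, 0.0398, 0.0497]
orientation: [0.998, 0.058, -0.0, 0.0]
contact_force: [-0.9, -1.6, -0.4]
width: 0.303
grasp_force: 0.4
```

Call:
play_rows([
  [[0, -0.0044, 0, 0, 0, 0.0095], [0.0003, -0.0089, 0, 0, 0, 0.0191], [0.0006, -0.0133, 0, 0, 0, 0.0286]],
])

```text
time: 24.0
position: [0.4368, 0.0464, 0.0496]
orientation: [1.0, 0.013, -0.0, 0.0]
contact_force: [-0.3, -2.4, 0.9]
width: 0.305
grasp_force: 1.0
```

Call:
play_rows([
  [[0, -0.003, 0, 0, 0, 0.0065], [0.0002, -0.006, 0, 0, 0, 0.013]],
])

```text
time: 24.25
position: [0.4368, 0.0494, 0.0496]
orientation: [1.0, -0.007, -0.0, 0.0]
contact_force: [-1.7, -3.8, -0.0]
width: 0.296
grasp_force: 1.3
```

```bash
python3 lev.py; python3 - <<'E'
from cell import robot
import numpy as np
F=[]
for i in range(4):
    robot.get_image('side');F.append(robot.observe()['contact_force'])
print(np.round(F,2))
E
```

```text
th now 1.367 r 0.0745 z 0.0496 F xyz [-1.75 -3.83 -0.03]
tool-axis force [-1.7   3.86  0.03]
mag green 61 227.03 315.05
[[-0.8  -2.05 -0.32]
 [ 0.68 -1.09 -0.87]
 [-0.7  -0.54  0.88]
 [-0.18 -1.46 -0.11]]
```

```bash
python3 - <<'E'
from cell import robot
from h import *
s0=pickle.load(open('side0.pkl','rb'));s1=pickle.load(open('side1.pkl','rb'));s=robot.get_image('side')
y=np.array([.2147,.9767,0])
for P in ([.528,.123,.06],):print('px per mm along y',(proj(s,np.array(P)+y*.001)-proj(s,P)).round(2))
g=lambda d:cv2.cvtColor(d['img'],cv2.COLOR_RGB2GRAY).astype(np.float32)
def sh(a,b,x0,y0,x1,y1):
    A=g(a)[y0:y1,x0:x1];B=g(b)[y0:y1,x0:x1];w=cv2.createHanningWindow(A.shape[::-1],cv2.CV_32F);return np.round(cv2.phaseCorrelate(A,B,w)[0],2)
for n,bx in (('mag end',(300,222,333,262)),('dock',(275,255,360,295))):
    print(n,sh(s0,s1,*bx),sh(s0,s,*bx))
t=robot.get_image('top');t0=pickle.load(open('top0.pkl','rb'))
m=green(t)[170:210,235:275];print('top green px',m.sum()//255,green(t0)[170:210,235:275].sum()//255)
D=np.abs(g(t)-g(t0))[170:210,225:275];print('top unchanged frac',(D<15).mean())
E
```

```text
px per mm along y [0.06 0.27]
mag end [ 0.05 -0.08] [-0.34  0.61]
dock [0.09 0.11] [ 0.03 -0.07]
top green px 172 197
top unchanged frac 0.771
```

Call:
play_rows([
  [[0, -0.0015, 0, 0, 0, 0.0032], [0.0001, -0.003, 0, 0, 0, 0.0064]],
])

```text
time: 24.85
position: [0.4372, 0.0508, 0.0497]
orientation: [1.0, -0.017, -0.0, 0.0]
contact_force: [0.1, -2.2, 0.5]
width: 0.3
grasp_force: 1.0
```

```bash
cat > mg.py <<'E'
from cell import robot
from h import *
o=robot.observe();print(o['position'].round(4),o['contact_force'].round(2),o['grasp_force'])
t0=pickle.load(open('top0.pkl','rb'));s0=pickle.load(open('side0.pkl','rb'));s=robot.get_image('side');t=robot.get_image('top')
g=lambda d:cv2.cvtColor(d['img'],cv2.COLOR_RGB2GRAY).astype(np.float32)
def sh(a,b,x0,y0,x1,y1):
    A=g(a)[y0:y1,x0:x1];B=g(b)[y0:y1,x0:x1];w=cv2.createHanningWindow(A.shape[::-1],cv2.CV_32F);return np.round(cv2.phaseCorrelate(A,B,w)[0],2)
print('side',sh(s0,s,300,222,333,262),'top',sh(t0,t,236,172,270,206))
for q in (t0,t):
    m=green(q)[170:210,235:275];ys,xs=np.nonzero(m);p=np.c_[xs,ys].astype(np.float32);r=cv2.minAreaRect(p)
    print(len(ys),np.round(r[0],1)+[235,170],np.round(r[1],1),'cen',p.mean(0).round(2)+[235,170])
E
python3 mg.py
```

```text
[0.4372 0.0508 0.0497] [ 0.08 -2.21  0.54] 1.0302229441003874
side [-0.31  0.55] top [-0.31 -0.45]
197 [252.8 189.4] [16.2 12.6] cen [252.62999916 189.47999954]
174 [252.1 189.3] [16.8 12.2] cen [252.17000008 188.90999985]
```

Call:
play_rows([
  [[0, -0.003, 0, 0, 0, 0.0065], [0.0002, -0.006, 0, 0, 0, 0.013]],
])

```text
time: 25.2
position: [0.4372, 0.0539, 0.0496]
orientation: [0.999, -0.037, -0.0, 0.0]
contact_force: [0.5, -1.7, 0.5]
width: 0.303
grasp_force: 1.1
```

Call:
play_rows([
  [[0, 0, 0, 0, 0, 0]],
])

```text
time: 25.32
position: [0.4372, 0.054, 0.0497]
orientation: [0.999, -0.037, -0.0, 0.0]
contact_force: [0.4, -0.9, -0.3]
width: 0.301
grasp_force: 0.4
```

```bash
python3 lev.py; python3 mg.py
```

```text
th now 1.428 r 0.0743 z 0.0497 F xyz [ 0.4  -0.87 -0.27]
tool-axis force [0.46 0.83 0.27]
mag green 63 227.06 315.08
[0.4372 0.0539 0.0496] [ 0.21 -0.39 -0.  ] 0.2611573752074037
side [-0.38  0.29] top [-0.58 -0.53]
197 [252.8 189.4] [16.2 12.6] cen [252.62999916 189.47999954]
176 [252.  189.3] [17.  12.2] cen [252.07999992 188.87999916]
```

Call:
play_rows([
  [[0, -0.003, 0, 0, 0, 0.0065], [0.0002, -0.006, 0, 0, 0, 0.013], [0.0003, -0.009, 0, 0, 0, 0.0195]],
])

```text
time: 25.85
position: [0.4376, 0.0584, 0.0496]
orientation: [0.998, -0.068, -0.0, 0.0]
contact_force: [-0.4, -1.6, 0.5]
width: 0.297
grasp_force: 1.6
```

Call:
play_rows([
  [[0, -0.003, 0, 0, 0, 0.0065], [0.0002, -0.006, 0, 0, 0, 0.013]],
])

```text
time: 26.1
position: [0.438, 0.0613, 0.0496]
orientation: [0.996, -0.088, -0.0, 0.0]
contact_force: [-2.1, -3.9, 1.4]
width: 0.307
grasp_force: 2.2
```

Call:
play_rows([
  [[0, -0.0015, 0, 0, 0, 0.0032], [0.0001, -0.003, 0, 0, 0, 0.0065]],
])

```text
time: 26.35
position: [0.4383, 0.0627, 0.0496]
orientation: [0.995, -0.098, -0.0, 0.0]
contact_force: [-3.3, -4.0, 1.0]
width: 0.302
grasp_force: 2.5
```

```bash
python3 lev.py; python3 mg.py; python3 - <<'E'
from cell import robot
F=[]
for i in range(4):
    o=robot.observe();F.append((round(o['contact_force'][1],2),round(o['grasp_force'],2)));robot.get_image('top')
print(F)
E
```

```text
th now 1.547 r 0.0744 z 0.0496 F xyz [-3.26 -3.98  0.98]
tool-axis force [-2.42  4.54 -0.97]
mag green 62 227.15 315.13
[0.4383 0.0628 0.0496] [-2.75 -4.25  1.59] 2.29583599648322
side [-0.24  0.94] top [-0.34 -0.85]
197 [252.8 189.4] [16.2 12.6] cen [252.62999916 189.47999954]
161 [252. 189.] [16.8 11.6] cen [251.79999924 188.35000038]
[(np.float64(-2.99), 1.89), (np.float64(-3.35), 1.84), (np.float64(-3.92), 1.81), (np.float64(-3.26), 1.79)]
```

Resistance is now sustained at about 4 N, against about 1.2 N in the slack, and the magazine has shifted some 3 mm onto the buffer. It is snug, so I'll back off and lift away.

Call:
play_rows([
  [[0, 0.005, 0, 0, 0, 0], [0, 0.01, 0, 0, 0, 0], [0, 0.01, -0.02, 0, 0, 0], [0, 0.01, -0.1, 0, 0, 0], [0, 0.01, -0.2, 0, 0, 0]],
])

```text
time: 27.32
position: [0.4371, 0.0579, 0.151]
orientation: [0.995, -0.098, -0.001, 0.0]
contact_force: [0.2, 0.3, 0.0]
width: 0.3
grasp_force: 0.0
```

```bash
python3 inc.py 0.35 -0.25 0.25 -60
```

```text
[-0.0514, 0.6381, -0.1973, 0.0001, 0.0006, -0.229]
27.325 [0.4371 0.0579 0.151 ] [0.23 0.26 0.04] 0.3 [-3.40305388e-03  3.68786560e-01  1.88926419e+00 -9.02044388e-04
  8.85350278e-01  1.76373261e+00]
```

Call:
play_rows([
  [[-0.05, 0.638, -0.2, 0, 0, -0.229], [-0.05, 0.638, -0.2, 0, 0, -0.229], [-0.05, 0.638, -0.2, 0, 0, -0.229], [-0.05, 0.638, -0.2, 0, 0, -0.229], [-0.05, 0.638, -0.2, 0, 0, -0.229]],
])

```text
time: 27.95
position: [0.3706, -0.1839, 0.2291]
orientation: [0.965, 0.261, 0.0, 0.001]
contact_force: [1.6, -0.2, -0.0]
width: 0.3
grasp_force: 0.0
```

```bash
python3 mg.py; python3 - <<'E'
from cell import robot
from h import *
t=robot.get_image('top');s=robot.get_image('side');t0=pickle.load(open('top0.pkl','rb'));s0=pickle.load(open('side0.pkl','rb'))
a=np.radians(-12.4);X=np.array([np.cos(a),np.sin(a)]);Y=np.array([-np.sin(a),np.cos(a)])
for q in (t0,t):  # green extents in magazine axes at catch level, and green along the -y and +y ends
    ys,xs=np.nonzero(green(q)[170:210,235:275]);P=np.array([onz(q,x+235,y+170,.081)[:2] for x,y in zip(xs,ys)])
    c=np.array([.5224,.0988]);u=(P-c)@X*1e3;v=(P-c)@Y*1e3
    print('x',u.min().round(1),u.max().round(1),'y',v.min().round(1),v.max().round(1),np.histogram(v,np.arange(-24,28,4))[0])
# green rows in side view
for q in (s0,s):
    print(green(q)[218:234,304:328].astype(bool).sum(1))
for (u,v) in [(201,229),(214,251),(322,228),(381,244),(352,179),(427,275),(363,146)]:
    d=np.abs(t['img'][v-8:v+8,u-8:u+8].astype(int)-t0['img'][v-8:v+8,u-8:u+8]).mean();print((u,v),round(d,1),end=' ')
h=cv2.cvtColor(t['img'],cv2.COLOR_RGB2HSV);m=cv2.inRange(h,(0,140,60),(6,255,255))|cv2.inRange(h,(172,140,60),(180,255,255))
n,l,st,ce=cv2.connectedComponentsWithStats(m)
for i in range(1,n):
    if st[i,4]>8:
        k=onz(t,*ce[i],.07)[:2];q=k-[.5113,.0485];print('red',ce[i].round(1),k.round(3),'th',np.arctan2(-q@X,-q@Y).round(2),np.linalg.norm(q).round(3))
E
```

```text
[ 0.3706 -0.1839  0.2291] [ 1.6  -0.17 -0.02] 0.0
side [-0.2   1.23] top [-0.43 -0.3 ]
197 [252.8 189.4] [16.2 12.6] cen [252.62999916 189.47999954]
193 [251.9 189.4] [16.8 12.5] cen [252.14999962 189.48999977]
x -14.8 14.9 y -19.4 19.3 [ 0 12 21 21 22 21 21 22 21 22 14  0]
x -15.1 14.3 y -17.7 21.6 [ 0  5 20 21 21 21 21 22 21 21 17  3]
[ 0  0  0  0  0  0  3  9 10 10 10  8  6  0  0  0]
[ 0  0  0  0  0  0  2 13 10 10 10  9  9  0  0  0]
(201, 229) 2.4 (214, 251) 2.4 (322, 228) 2.2 (381, 244) 36.3 (352, 179) 2.2 (427, 275) 82.8 (363, 146) 2.4 red [272.1 225.9] [0.437 0.053] th 1.41 0.074
red [211.  284.6] [0.298 0.195] th 1.95 0.259
```

Numbers check out:
- Both ends of the top cassette show the original catch coverage.
- The magazine shifted about 2 mm onto the buffer.
- The lever is at about 1.41 rad.
- The bystanders I could see are unchanged. The orange cassette at (381,244) and the blue-lidded jar are hidden under the arm.

Handing in.

```bash
python3 -c "
from cell import robot
print(robot.hand_in())"
```

```text
the job is handed in; nothing more can be done
None
```

I handed in the job with both green cassettes pressed in and, by camera and force readings, latched under the catches, and the cam lever closed to about 1.4 rad, stopped at a steady 4 N with the magazine against the buffer; no verdict was returned, and at the last check the arm hid the blue jar and one orange cassette.

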